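Keep the curing lamp on a can riding round on a coasting board holder

TASK

Take the curing lamp (the round metal pen, lens at its lower end) out of its stand and push the rotary board holder round by one of its upright posts so that it coasts freely, at roughly one turn in five to eight seconds; then, with nothing touching the holder, keep the lamp upright with its lens about 3 cm above the middle of the square metal can on the board, travelling with the can for a good six seconds so that the glue sets while the board turns. Do not touch the board, spin the holder faster than one turn in three seconds, tip the lamp over or shift the other things on the bench; finish while still holding the lamp upright, lifted well clear, its lens at least 10 cm above the board.

Things in the scene. Friction and masses are not known exactly. Their poses are not given: they have to be found in the camera images.
- stand: fixed grey stand block for the lamp, 80 x 80 x 50 mm, with a vertical hole 29 mm wide and 40 mm deep in the middle of its top. Origin: centre of its underside, on the bench; z up
- lamp: loose curing lamp: round aluminium pen, 26 mm diameter, 148 mm long, two black rings, about 140 g. It stands upright in the stand, 40 mm of it in the hole, 108 mm above. Origin: centre of the lens at its lower end; z axis up along the pen. Grip it from above on the round barrel, 110 to 120 mm above the lens. It lights by itself when out of the stand
- lamp_lens (a point): centre of the lamp's lens, at its lower end (18 mm across, widening to 26 mm at 14 mm further up); same point as the lamp's origin. Over the can it must be within 20 mm sideways of can_top and 8 to 60 mm above it (aim for 30), the pen within 0.25 rad of upright
- foot: fixed round foot of the rotary board holder. Origin: on the bench (z = 0) on the holder's vertical turning axis. It carries the platter, a 220 mm diameter aluminium disc whose top face is 44 mm above the bench
- platter (a joint): platter angle about its vertical axis, rad, anticlockwise from above, no stops (counts past a full turn). Nominal inertia 0.008 kg m2 (hidden, +-30 %), drag 0.0004 N m s/rad, dry friction 0.0002 N m: pushed and let go, it coasts and slows (time constant 10 to 25 s). Release it at 0.8 to 1.2 rad/s, either way; it must stay above 0.35 rad/s over the can, never exceed 2.1
- board: dark circuit board, 174 x 110 mm, clamped flat on the platter and turning with it, its top face 50 mm above the bench; low black clamp jaws at its short ends, parts up to 6 mm tall on it. Origin: centre of its underside, on the turning axis; x along its long side. Must not be touched
- can_top (a point): centre of the top of the square steel can (34 x 34 x 6 mm, the largest metal part on the board, near one short end), 62 mm from the turning axis along the board's +x, 56 mm above the bench; turns with the platter
- post_a (a point): centre of the top of one of two upright steel posts for pushing the platter: 14 mm diameter, 50 mm tall, on the platter's top face 96 mm from the axis, at the board's +y side (beyond its long edge); top 94 mm above the bench
- post_b (a point): the same for the other post, at the board's -y side, 96 mm from the axis
- alcohol: white plastic alcohol bottle with steel cap, 64 mm across, 120 mm tall; bystander. Origin: centre of its underside
- swabs: round tub of swabs with clear lid, 96 mm across, 85 mm tall; bystander. Origin: centre of its underside
- syringe: flux syringe lying down, about 130 mm long, 27 mm across; bystander. Origin: centre of its underside
- tweezers: steel tweezers lying flat, 120 mm long; bystander. Origin: centre of its underside
- driver: screwdriver lying down; bystander. Origin: centre of its underside
- partsbin: low grey divided tray, 100 x 140 x 30 mm; bystander. Origin: centre of its underside

How it is judged (in metres and radians):
On the way, in this order (a step that is already met when the one before it is completed fails the run):
1. the lamp is lifted out of its stand (height (world z) of lamp_lens above 0.055 m and contact force between lamp and stand below 0.1 N and contact force between the fingers and lamp above 1 N), for 0.2 s.
2. for 5 s on end the lens stays within 20 mm sideways of the can's centre and 8 to 60 mm above it, lamp within 0.25 rad of upright, while the holder turns freely, untouched, at more than 0.35 rad/s (horizontal distance between lamp_lens and can_top below 0.02 m and z of lamp_lens in the frame of can_top between 0.008 and 0.06 m and angle between lamp's own z axis and vertical below 0.25 rad and (velocity of joint platter above 0.35 rad/s or velocity of joint platter below -0.35 rad/s) and contact force between each of lamp, the arm, the fingers and foot below 0.2 N), for 5 s.
At the end, for the whole second after the job is handed in: the program finishes while the fingers hold the lamp within 0.3 rad of upright, its lens more than 140 mm above the bench, touching neither stand nor holder; nothing touches the holder, which may still be coasting (height (world z) of lamp_lens above 0.14 m and angle between lamp's own z axis and vertical below 0.3 rad and contact force between the fingers and lamp above 1 N and contact force between lamp and stand below 0.1 N and contact force between each of lamp, the arm, the fingers and foot below 0.2 N); the arm keeps its last pose, push and grip.
It fails at once if the holder spins faster than 2.1 rad/s (one turn in three seconds) (velocity of joint platter above 2.1 rad/s or velocity of joint platter below -2.1 rad/s).
It fails at once if the board is touched (contact force between board and anything else above 0.5 N).
It fails at once if the lamp is tipped over (angle between lamp's own z axis and vertical above 0.7 rad).
It fails at once if another thing on the bench is shifted by more than 30 mm (distance of any of alcohol, swabs, syringe, tweezers, driver, partsbin from where it was at the start of the episode above 0.03 m).
It also fails if it takes over 64 s, if anything falls off the work surface, if the arm or the gripper's body presses on something with over 40 N, if the wrist force passes 120 N, or if a joint passes its speed limit or range.

ROBOT

A 6-joint arm with a two-finger parallel gripper is mounted at the origin on the work surface. World frame = base frame: x ahead of the robot, y to its left, z up, the work surface at z = 0. Lengths are in m, angles in degrees, forces in N, time in s.
With the tool pointing down it reaches from about 0.325 to 0.9 m from the base axis. Payload 6.1 kg.
Tool frame: the origin (TCP) lies midway between the tips of the shut fingers; the grasp point (between the pads) lies bot.tcp_to_grasp behind it (bot.tcp_to_grasp is the distance from the TCP to the grasp point, in m); z points along the fingers, y is the line along which they close (so a half turn about z gives the same grasp; the last joint's range is limited). The gripper opens to 85 mm and grips with 20 to 120 N. Pads are 22 mm wide; open, the fingers measure 114 mm over their backs; the gripper's body (76 mm by 85 mm) begins 54 mm behind the grasp point. The pads swing forward as they close: fully open they stand 13 mm farther back than shut.
Start: joints at [-81.996, 12.628, 87.462, -0, 79.91, -7.225], TCP at [0.164, -0.603, 0.231] pointing down, gripper open.
Joint ranges: [-170.65, 170.65], [-52.31, 119.04], [5.05, 147.46], [-71.25, 251.25], [11.57, 151.72], [-153.62, 153.62]. Speed limits (degrees/s): [147.25, 147.25, 172.46, 180, 180, 180].

INTERFACE

Orientations are given as a 3x3 rotation matrix whose columns are the frame's x, y, z axes.
In Python, from station import bot gives the robot as it stands.
- The arm moves only by the shell command python3 -m inch 'ROWS' [FORCE]. ROWS is JSON, a list of rows, each an object with "travel": the shift along the world's x, y, z in m, a list of three; "twist": the turn about the world's z in rad; "claw": the opening, from -1 (shut) to 1 (fully open). A call has exactly 10 rows; each row shifts and turns the commanded pose from where the row before left it; what a row does not reach is not made up. A row lasts 1/8 s, in which the tool goes at most 62.5 mm and 10.7 degrees, less where a joint would pass 70% of its speed; a pose out of reach is approached as far as the arm can. A call with a gripper value outside its range is refused whole. The fingers move at their own pace and stop on an object; FORCE is the grip in N (left out, the last holds). Time passes only in rows, so rows that do not move let the fingers close, or fill a call up. It gives the time, the measured TCP pose, the force, the opening and the grip force at its end, in the units of the state.
- bot.read_state(): the state, without advancing time (a new reading comes with each control period).
- bot.grab_frame(name): name is "scene" or "top" or "wrist"; returns (picture, depth): 420x560x3 uint8, red, green, blue; 420x560 float32, m along the optical axis (not along the pixel's ray), 0 where there is no reading.
- bot.camera_params(name): a dict with "fx", "fy", "cx", "cy" (pixels), "R" (3x3) and "t" (3): a world point X has camera coordinates R X + t. Camera axes: x right, y down, z forward; pixel columns grow to the right and rows downward; lengths in m; the calibration is good to about 2 mm. A picture is of the moment at which its call begins: read the wrist's pose just before it. camera_params takes no time and is no camera call; for the wrist camera it gives the pose at the moment of the call.
- bot.finish_job(): hands the job in; it is judged then, once.
The state is a dict: "time": time; "joint_pos": joint angles; "qvel": joint speeds; "joint_efforts": joint torques, N m; "position": TCP position; "orientation": TCP orientation; "contact_force": force on the tool from outside, world axes, zero at the start; "ft_torque": the same for the moment, N m; "width": finger opening in m; "gripper_force": force on a finger pad.
Only numpy, scipy, OpenCV 4.12 (cv2) and the standard library are available. Lean on these libraries where they do the work, as an engineer would, in place of code of your own. Each camera call takes 0.05 s, during which the arm holds its last target. There are 200 camera calls.

## Working session

There is one attempt and no reset: what is moved stays moved. The work goes in short steps, Python scripts to look and compute and a shell command to move; the robot and the scene stay as the last step left them, time stands still between calls to the robot, and variables do not carry over. Pictures are saved under pics/ and viewed, at most 10 in all, crops included, and the job is handed in when it is done.

```bash
mkdir -p pics; cat > h.py <<'E'
import numpy as np, cv2
from station import bot
def cloud(name):
    p=bot.camera_params(name); im,d=bot.grab_frame(name)
    v,u=np.mgrid[:420,:560]; R=np.array(p["R"]);t=np.array(p["t"])
    c=np.stack([(u-p["cx"])/p["fx"]*d,(v-p["cy"])/p["fy"]*d,d],-1)
    return im,d,(c-t)@R
E
python3 - <<'E'
from h import *
s=bot.read_state();print(s["time"],s["position"],s["orientation"],s["width"],bot.tcp_to_grasp)
im,d,P=cloud("top");np.save("top.npy",P);cv2.imwrite("pics/top.png",im[:,:,::-1])
im,d,P=cloud("scene");np.save("scene.npy",P);cv2.imwrite("pics/scene.png",im[:,:,::-1])
E
```

```text
0.0 [ 0.16407068 -0.60246309  0.23019645] [[ 9.64894025e-01  2.62639384e-01 -2.72840486e-04]
 [ 2.62639413e-01 -9.64892133e-01  1.92634507e-03]
 [ 2.42672443e-04 -1.93037752e-03 -9.99998107e-01]] 0.08536244485930874 0.0187
```

View pics/top.png

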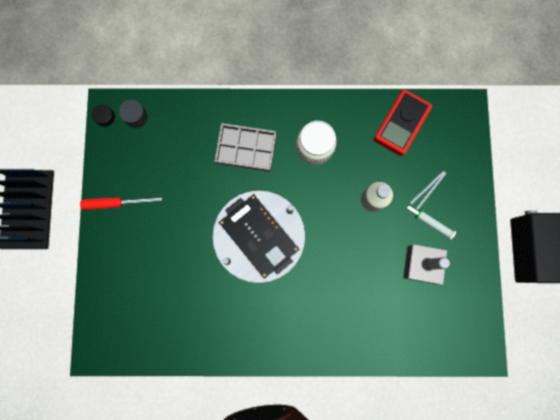

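View pics/scene.png

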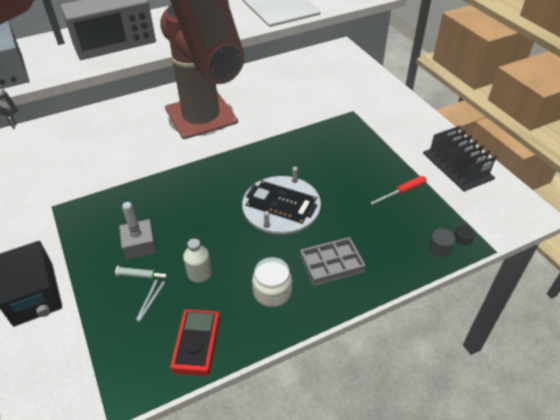

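The top view shows the stand at about (428,264) with the lamp top at (444,263), the platter centre at (259,236), the can at (275,257), and posts at (290,210) and (227,261). Next I'll measure these.

```bash
python3 - <<'E'
from h import *
P=np.load("top.npy");S=np.load("scene.npy")
np.set_printoptions(precision=4,suppress=True)
for n,(u,v) in dict(plat=(259,236),can=(275,257),pa=(290,210),pb=(227,261),stand=(415,264),lamp=(444,263),alc=(383,190),swab=(318,137)).items():
    print(n,P[v,u])
# platter: ring at z 0.044
for n,Q in(("top",P),("scene",S)):
    def sel(m): return Q[m]
    x,y,z=Q[...,0],Q[...,1],Q[...,2]
    c0=P[236,259][:2]
    r=np.hypot(x-c0[0],y-c0[1])
    m=(r<.13)&(z>.036)&(z<.065)
    cc,rr=cv2.minEnclosingCircle(Q[m][:,:2].astype(np.float32));print(n,"platter",cc,rr,m.sum())
    m=(r<.13)&(z>.075)&(z<.11); pts=Q[m]
    for g in(pts[pts[:,1]>c0[1]],pts[pts[:,1]<=c0[1]]): print(" post",g.mean(0) if len(g) else None,len(g),g[:,2].max() if len(g) else 0)
    l0=P[263,415][:2]
    r=np.hypot(x-l0[0],y-l0[1])
    m=(r<.09)&(z>.07)&(z<.17); q=Q[m];print(" lamp",q.mean(0),q.min(0),q.max(0),len(q))
    m=(r<.09)&(z>.14)&(z<.17); q=Q[m];print(" lamptop",q.mean(0),q.min(0),q.max(0),len(q))
    m=(r<.09)&(z>.045)&(z<.055); q=Q[m];print(" stand",cv2.minAreaRect(q[:,:2].astype(np.float32)))
E
```

```text
plat [0.5502 0.039  0.0492]
can [0.5004 0.0011 0.0552]
pa [ 0.6069 -0.0333  0.09  ]
pb [0.4895 0.1098 0.0956]
stand [ 0.4847 -0.3283  0.0505]
lamp [ 0.4838 -0.3572  0.1584]
alc [ 0.6483 -0.2421  0.121 ]
swab [ 0.7821 -0.1006  0.0877]
top platter (0.5524612665176392, 0.039766713976860046) 0.10974281281232834 6484
 post [0.4909 0.1129 0.0927] 33 0.09847194647758765
 post [ 0.6125 -0.0343  0.0933] 33 0.09882662817614653
 lamp [ 0.4849 -0.352   0.132 ] [ 0.4724 -0.3715  0.07  ] [ 0.4977 -0.3445  0.1629] 261
 lamptop [ 0.4852 -0.3552  0.1555] [ 0.4733 -0.3715  0.1409] [ 0.4969 -0.3449  0.1629] 138
 stand ((0.485698938369751, -0.35794389247894287), (0.08115673065185547, 0.08046653121709824), 80.10631561279297)
scene platter (0.5499489903450012, 0.04269170016050339) 0.1134723350405693 3474
 post [0.4925 0.1149 0.0877] 34 0.09877388885198213
 post [ 0.614  -0.0334  0.0879] 40 0.09736925685783641
 lamp [ 0.4909 -0.3563  0.1214] [ 0.4716 -0.3688  0.07  ] [ 0.4986 -0.343   0.1619] 301
 lamptop [ 0.4887 -0.356   0.1526] [ 0.4716 -0.3688  0.1405] [ 0.4977 -0.3434  0.1619] 102
 stand ((0.4840105473995209, -0.3559708893299103), (0.07963752746582031, 0.08771761506795883), 79.6608657836914)
```

```bash
python3 -m inch '[{"travel":[0.02,0.015,0],"twist":0,"claw":1},{"travel":[0.043,0.033,0],"twist":0,"claw":1},{"travel":[0.043,0.033,0],"twist":0,"claw":1},{"travel":[0.043,0.033,0],"twist":0,"claw":1},{"travel":[0.043,0.033,0],"twist":0,"claw":1},{"travel":[0.043,0.033,0],"twist":0,"claw":1},{"travel":[0.043,0.033,0],"twist":0,"claw":1},{"travel":[0.030,0.022,0],"twist":0,"claw":1},{"travel":[0.013,0.010,0],"twist":0,"claw":1},{"travel":[0,0,0],"twist":0,"claw":1}]' 40
```

```text
time: 1.35
position: [0.4856, -0.357, 0.2311]
orientation: [[0.964, 0.265, -0.001], [0.265, -0.964, 0.0], [-0.0, -0.0, -1.0]]
contact_force: [-0.2, -0.4, -0.0]
width: 0.0853
gripper_force: 0.0
```

```bash
python3 -m inch '[{"travel":[0,0,-0.02],"twist":0,"claw":1},{"travel":[0,0,-0.036],"twist":0,"claw":1},{"travel":[0,0,-0.036],"twist":0,"claw":1},{"travel":[0,0,-0.025],"twist":0,"claw":1},{"travel":[0,0,-0.011],"twist":0,"claw":1},{"travel":[0,0,0],"twist":0,"claw":1},{"travel":[0,0,0],"twist":0,"claw":-1},{"travel":[0,0,0],"twist":0,"claw":-1},{"travel":[0,0,0],"twist":0,"claw":-1},{"travel":[0,0,0],"twist":0,"claw":-1}]' 50
python3 -m inch '[{"travel":[0,0,0],"twist":0,"claw":-1},{"travel":[0,0,0],"twist":0,"claw":-1},{"travel":[0,0,0.01],"twist":0,"claw":-1},{"travel":[0,0,0.015],"twist":0,"claw":-1},{"travel":[0,0,0.02],"twist":0,"claw":-1},{"travel":[0,0,0.02],"twist":0,"claw":-1},{"travel":[0,0,0.02],"twist":0,"claw":-1},{"travel":[0,0,0.015],"twist":0,"claw":-1},{"travel":[0,0,0],"twist":0,"claw":-1},{"travel":[0,0,0],"twist":0,"claw":-1}]' 50
python3 - <<'E'
from h import *
im,d,P=cloud("scene");cv2.imwrite("pics/lift.png",cv2.resize(im[100:320,60:340,::-1],None,fx=2,fy=2))
z=P[...,2]
for h in (0.09,.10,.115,.13,.15,.17):
    m=(np.hypot(P[...,0]-.485,P[...,1]+.357)<.04)&(abs(z-h)<.008);q=P[m];print(h,len(q),q.mean(0) if len(q) else '',q.min(0),q.max(0))
m=(np.hypot(P[...,0]-.485,P[...,1]+.357)<.03)&(z>.06);print(np.sort(z[m])[:20])
E
```

```text
time: 2.6
position: [0.4855, -0.3578, 0.1042]
orientation: [[0.965, 0.263, 0.001], [0.263, -0.965, 0.0], [0.001, -0.0, -1.0]]
contact_force: [-1.0, 2.2, 4.6]
width: 0.0247
gripper_force: 48.7
time: 3.85
position: [0.4848, -0.3577, 0.2026]
orientation: [[0.965, 0.263, -0.001], [0.263, -0.965, 0.001], [-0.001, -0.001, -1.0]]
contact_force: [0.2, -0.5, -2.5]
width: 0.0246
gripper_force: 49.1Traceback (most recent call last):
  File "<stdin>", line 5, in <module>
    return umr_minimum(a, axis, None, out, keepdims, initial, where)
ValueError: zero-size array to reduction operation minimum which has no identity
```

View pics/lift.png

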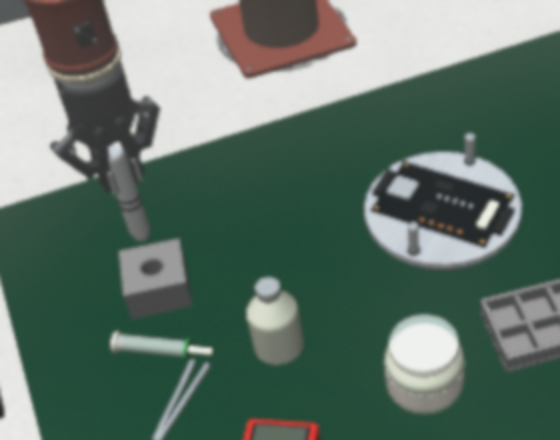

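Lamp is out of the stand and upright (crop about (125,190)), with the stand empty. Next I move to the pre-push point behind post_a.

```bash
python3 -m inch '[{"travel":[0.006,0.018,0],"twist":0,"claw":-1},{"travel":[0.013,0.040,0],"twist":0,"claw":-1},{"travel":[0.016,0.048,0],"twist":0,"claw":-1},{"travel":[0.016,0.048,0],"twist":0,"claw":-1},{"travel":[0.016,0.048,0],"twist":0,"claw":-1},{"travel":[0.016,0.048,0],"twist":0,"claw":-1},{"travel":[0.012,0.036,-0.01],"twist":0,"claw":-1},{"travel":[0.007,0.021,-0.015],"twist":0,"claw":-1},{"travel":[0,0,-0.012],"twist":0,"claw":-1},{"travel":[0,0,-0.006],"twist":0,"claw":-1}]'
python3 - <<'E'
from h import *
np.set_printoptions(precision=4,suppress=True)
s=bot.read_state();p=s["position"];print(s["time"],p,s["contact_force"])
for n in("scene","top"):
    im,d,P=cloud(n);z=P[...,2]
    m0=np.hypot(P[...,0]-p[0],P[...,1]-p[1])<.025
    for h in (.07,.085,.10,.12,.14):
        q=P[m0&(abs(z-h)<.008)]
        if len(q):print(n,h,len(q),q.mean(0),(q.max(0)+q.min(0))/2)
    m=(abs(np.hypot(P[...,0]-.5518,P[...,1]-.0397)-.096)<.014)&(z>.075)&(z<.1)
    k,lab,st,ct=cv2.connectedComponentsWithStats(m.astype(np.uint8))
    for i in range(1,k): print(n,"blob",len(P[lab==i]),P[lab==i].mean(0))
    m=(z>.053)&(np.hypot(P[...,0]-p[0],P[...,1]-p[1])<.03);print(np.sort(z[m])[:8])
E
```

```text
time: 5.15
position: [0.5862, -0.0506, 0.1589]
orientation: [[0.965, 0.263, -0.002], [0.263, -0.965, 0.0], [-0.002, -0.001, -1.0]]
contact_force: [-0.5, 0.0, -2.1]
width: 0.025
gripper_force: 49.3
5.15 [ 0.5862 -0.0506  0.1589] [-0.4517  0.0328 -2.0735]
scene 0.07 15 [ 0.5921 -0.0519  0.0719] [ 0.5912 -0.0512  0.0703]
scene 0.085 35 [ 0.5931 -0.053   0.085 ] [ 0.5912 -0.0513  0.0848]
scene 0.1 42 [ 0.593  -0.0545  0.1008] [ 0.5898 -0.052   0.1   ]
scene 0.12 40 [ 0.5927 -0.0528  0.1198] [ 0.593  -0.0517  0.1198]
scene 0.14 47 [ 0.5928 -0.0532  0.14  ] [ 0.5892 -0.0505  0.1401]
scene blob 33 [0.4925 0.115  0.0879]
scene blob 50 [ 0.5929 -0.053   0.0879]
scene blob 39 [ 0.614  -0.0336  0.088 ]
[0.0587 0.0612 0.0634 0.0686 0.0693 0.0696 0.0703 0.0704]
top 0.085 6 [ 0.5762 -0.0476  0.0842] [ 0.5774 -0.0495  0.0853]
top 0.1 8 [ 0.5752 -0.0482  0.0985] [ 0.5759 -0.0489  0.1001]
top 0.12 1 [ 0.5739 -0.0479  0.1145] [ 0.5739 -0.0479  0.1145]
top blob 12 [ 0.5756 -0.0484  0.0901]
top blob 31 [0.4909 0.1133 0.0931]
[0.0794 0.0807 0.0836 0.0838 0.0867 0.0912 0.0937 0.0944]
```

```bash
python3 -m inch '[{"travel":[0.0032,0.0013,0],"twist":0,"claw":-1},{"travel":[0.0030,0.0014,0],"twist":0,"claw":-1},{"travel":[0.0031,0.0014,0],"twist":0,"claw":-1},{"travel":[0.0044,0.0024,0],"twist":0,"claw":-1},{"travel":[0.0057,0.0036,0],"twist":0,"claw":-1},{"travel":[0.0068,0.0050,0],"twist":0,"claw":-1},{"travel":[0.0075,0.0067,0],"twist":0,"claw":-1},{"travel":[0.0078,0.0089,0],"twist":0,"claw":-1},{"travel":[0.0072,0.0104,0],"twist":0,"claw":-1},{"travel":[0.0057,0.0112,0],"twist":0,"claw":-1}]'
python3 -m inch '[{"travel":[0.0041,0.0119,0],"twist":0,"claw":-1},{"travel":[0.001,0.006,0],"twist":0,"claw":-1},{"travel":[0,0.001,0.01],"twist":0,"claw":-1},{"travel":[0,0,0.015],"twist":0,"claw":-1},{"travel":[0,0,0.015],"twist":0,"claw":-1},{"travel":[-0.005,0.004,0.015],"twist":0,"claw":-1},{"travel":[-0.009,0.008,0],"twist":0,"claw":-1},{"travel":[-0.010,0.009,0],"twist":0,"claw":-1},{"travel":[-0.010,0.009,0],"twist":0,"claw":-1},{"travel":[-0.009,0.007,0],"twist":0,"claw":-1}]'
cat > meas.py <<'E'
from h import *
import sys,json,os
np.set_printoptions(precision=4,suppress=True)
def angles(P,p,C):
    x,y,z=P[...,0],P[...,1],P[...,2]
    m=(abs(np.hypot(x-C[0],y-C[1])-.096)<.013)&(z>.072)&(z<.1)&(np.hypot(x-p[0],y-p[1])>.035)
    k,lab,st,_=cv2.connectedComponentsWithStats(m.astype(np.uint8)); o=[]
    for i in range(1,k):
        if st[i,4]>=15:
            c=P[lab==i].mean(0)-[C[0],C[1],0]; o.append((round(float(np.degrees(np.arctan2(c[1],c[0]))),1),round(float(np.hypot(c[0],c[1])),4),int(st[i,4])))
    return o
for i in range(int(sys.argv[1])):
    s=bot.read_state();im,d,P=cloud("scene");print(round(s["time"],3),angles(P,s["position"],(.5533,.0407)))
cv2.imwrite("pics/m%.2f.png"%s["time"],im[:,:,::-1])
print(s["position"],s["width"])
E
python3 meas.py 5; ls pics
```

```text
time: 6.5
position: [0.6421, 0.0021, 0.1602]
orientation: [[0.965, 0.263, 0.0], [0.263, -0.965, 0.0], [0.0, -0.0, -1.0]]
contact_force: [-1.1, 0.5, -1.9]
width: 0.0248
gripper_force: 49.3
time: 7.75
position: [0.6024, 0.058, 0.2146]
orientation: [[0.965, 0.263, -0.001], [0.263, -0.965, 0.0], [-0.001, -0.0, -1.0]]
contact_force: [-0.2, 1.5, -2.3]
width: 0.0248
gripper_force: 49.3
7.75 [(-117.9, 0.0958, 43), (61.7, 0.0955, 43)]
7.8 [(64.4, 0.0955, 43), (-115.7, 0.0959, 41)]
7.85 [(67.3, 0.096, 42), (-113.2, 0.0959, 39)]
7.9 [(70.2, 0.096, 41), (-110.3, 0.0956, 42)]
7.95 [(72.6, 0.0952, 42), (-107.3, 0.0955, 43)]
[0.6036 0.0573 0.2153] 0.02484791543761473
lift.png
m7.95.png
scene.png
top.png
```

```bash
cat > plan.py <<'E'
import sys,numpy as np
from station import bot
# plan.py t_ref theta_can_deg w_degps skip_rows
t0,th,w,skip=map(float,sys.argv[1:5]); s=bot.read_state(); p=np.array(s["position"][:2]); t=s["time"]
C=np.array([.5518,.0397]); tau=20.;f=1.4
def ang(t):
    e=np.exp(-(t-t0)/tau); return th+(w+f*tau)*tau*(1-e)-f*tau*(t-t0)
tg=[C+.062*np.array([np.cos(a),np.sin(a)]) for a in np.radians([ang(t+.125*(i+1)) for i in range(10)])]
k=int(skip); 
for i in range(k): tg[i]=p+(tg[k]-p)*(i+1)/(k+1)
print("t",t,"now",p,"can now",ang(t),C+.062*np.array([np.cos(np.radians(ang(t))),np.sin(np.radians(ang(t)))]),"err z",s["position"][2])
prev=p
for x in tg:
    d=np.round(x-prev,4);prev=prev+d;print(d.tolist())
E
python3 plan.py 7.95 -17.3 53.6 4
```

```text
t 8.0 now [0.60382175 0.05709105] can now -14.625095752654854 [0.61179112 0.02404542] err z 0.2153629410184705
[0.0014, 0.0003]
[0.0014, 0.0004]
[0.0014, 0.0003]
[0.0014, 0.0004]
[0.0014, 0.0003]
[-0.0025, 0.0064]
[-0.0031, 0.006]
[-0.0038, 0.0056]
[-0.0042, 0.0051]
[-0.0048, 0.0046]
```

View pics/m7.95.png

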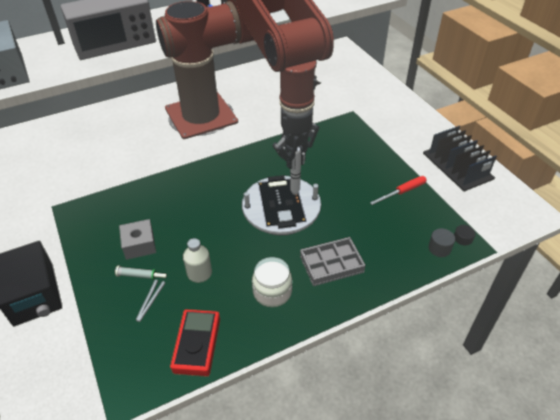

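The picture shows the board turning freely with the can at (286,216), on the +x side as predicted. The lamp is upright at (296,175) and the posts are at (247,201) and (316,192). Next I join the can.

```bash
python3 -m inch '[{"travel":[0.0014,0.0003,0],"twist":0,"claw":-1},{"travel":[0.0014,0.0004,0],"twist":0,"claw":-1},{"travel":[0.0014,0.0003,-0.004],"twist":0,"claw":-1},{"travel":[0.0014,0.0004,-0.008],"twist":0,"claw":-1},{"travel":[0.0014,0.0003,-0.010],"twist":0,"claw":-1},{"travel":[-0.0025,0.0064,-0.008],"twist":0,"claw":-1},{"travel":[-0.0031,0.006,-0.005],"twist":0,"claw":-1},{"travel":[-0.0038,0.0056,0],"twist":0,"claw":-1},{"travel":[-0.0042,0.0051,0],"twist":0,"claw":-1},{"travel":[-0.0048,0.0046,0],"twist":0,"claw":-1}]'
python3 meas.py 2
```

```text
time: 9.25
position: [0.5922, 0.087, 0.1808]
orientation: [[0.965, 0.263, 0.001], [0.263, -0.965, 0.0], [0.001, 0.0, -1.0]]
contact_force: [-1.1, 0.4, -2.5]
width: 0.0252
gripper_force: 49.3
9.25 [(139.8, 0.0958, 42), (-40.8, 0.0963, 41)]
9.3 [(141.7, 0.0968, 39), (-37.9, 0.0962, 43)]
[0.5916 0.0876 0.1807] 0.024907856827430144
```

```bash
python3 plan.py 9.275 50.7 49 0
```

```text
t 9.35 now [0.59188494 0.0871725 ] can now 54.36418539747647 [0.58792313 0.09008968] err z 0.18068760449421006
[-0.0095, 0.0064]
[-0.0058, 0.003]
[-0.006, 0.0022]
[-0.0062, 0.0016]
[-0.0062, 0.001]
[-0.0062, 0.0003]
[-0.0062, -0.0003]
[-0.006, -0.0009]
[-0.0059, -0.0014]
[-0.0056, -0.002]
```

```bash
python3 -m inch '[{"travel":[-0.0085,0.0054,0],"twist":0,"claw":-1},{"travel":[-0.0065,0.0035,0],"twist":0,"claw":-1},{"travel":[-0.0063,0.0027,0],"twist":0,"claw":-1},{"travel":[-0.0062,0.0016,0],"twist":0,"claw":-1},{"travel":[-0.0062,0.001,0],"twist":0,"claw":-1},{"travel":[-0.0062,0.0003,0],"twist":0,"claw":-1},{"travel":[-0.0062,-0.0003,0],"twist":0,"claw":-1},{"travel":[-0.006,-0.0009,0],"twist":0,"claw":-1},{"travel":[-0.0059,-0.0014,0],"twist":0,"claw":-1},{"travel":[-0.0056,-0.002,0],"twist":0,"claw":-1}]'
python3 meas.py 2
```

```text
time: 10.6
position: [0.5283, 0.0963, 0.1803]
orientation: [[0.965, 0.263, 0.0], [0.263, -0.965, 0.0], [0.0, -0.0, -1.0]]
contact_force: [-0.1, -0.3, -1.9]
width: 0.0246
gripper_force: 49.3
10.6 [(-159.0, 0.0961, 39), (20.8, 0.0958, 46)]
10.65 [(-156.9, 0.0958, 35), (23.0, 0.0955, 47)]
[0.5277 0.0961 0.1802] 0.024664559297839284
```

```bash
sed -i 's/tau=20./tau=15./' plan.py; python3 plan.py 10.625 112.0 42.5 0
```

```text
t 10.7 now [0.52812871 0.09624209] can now 115.1756135689701 [0.52542556 0.09581051] err z 0.18025827534151387
[-0.0077, -0.0031]
[-0.0047, -0.003]
[-0.0044, -0.0034]
[-0.0039, -0.0038]
[-0.0036, -0.004]
[-0.0032, -0.0043]
[-0.0028, -0.0044]
[-0.0024, -0.0046]
[-0.0019, -0.0048]
[-0.0015, -0.0048]
```

```bash
python3 -m inch '[{"travel":[-0.0070,-0.0029,0],"twist":0,"claw":-1},{"travel":[-0.0052,-0.0032,0],"twist":0,"claw":-1},{"travel":[-0.0046,-0.0034,0],"twist":0,"claw":-1},{"travel":[-0.0039,-0.0038,0],"twist":0,"claw":-1},{"travel":[-0.0036,-0.004,0],"twist":0,"claw":-1},{"travel":[-0.0032,-0.0043,0],"twist":0,"claw":-1},{"travel":[-0.0028,-0.0044,0],"twist":0,"claw":-1},{"travel":[-0.0024,-0.0046,0],"twist":0,"claw":-1},{"travel":[-0.0019,-0.0048,0],"twist":0,"claw":-1},{"travel":[-0.0015,-0.0048,0],"twist":0,"claw":-1}]'
python3 meas.py 2
```

```text
time: 11.95
position: [0.4925, 0.0559, 0.1803]
orientation: [[0.965, 0.263, 0.0], [0.263, -0.965, -0.0], [0.0, 0.0, -1.0]]
contact_force: [-0.1, 0.2, -1.2]
width: 0.0246
gripper_force: 49.3
11.95 [(74.8, 0.0955, 40), (-105.4, 0.0951, 42)]
12.0 [(76.5, 0.0962, 42), (-103.4, 0.0954, 41)]
[0.4924 0.0555 0.1803] 0.02469208469468051
```

```bash
python3 plan.py 11.975 165.65 37 0
```

```text
t 12.05 now [0.49247756 0.05576053] can now 168.41414310236647 [0.49106326 0.05215184] err z 0.1802831368023416
[-0.0022, -0.0085]
[-0.0004, -0.0048]
[-0.0, -0.0048]
[0.0003, -0.0048]
[0.0007, -0.0046]
[0.001, -0.0045]
[0.0013, -0.0043]
[0.0017, -0.0042]
[0.0018, -0.004]
[0.0022, -0.0038]
```

```bash
python3 -m inch '[{"travel":[-0.0020,-0.0075,0],"twist":0,"claw":-1},{"travel":[-0.0006,-0.0055,0],"twist":0,"claw":-1},{"travel":[0,-0.0051,0],"twist":0,"claw":-1},{"travel":[0.0003,-0.0048,0],"twist":0,"claw":-1},{"travel":[0.0007,-0.0046,0],"twist":0,"claw":-1},{"travel":[0.001,-0.0045,0],"twist":0,"claw":-1},{"travel":[0.0013,-0.0043,0],"twist":0,"claw":-1},{"travel":[0.0017,-0.0042,0],"twist":0,"claw":-1},{"travel":[0.0018,-0.004,0],"twist":0,"claw":-1},{"travel":[0.0022,-0.0038,0],"twist":0,"claw":-1}]'
python3 meas.py 2
```

```text
time: 13.3
position: [0.4991, 0.0077, 0.1803]
orientation: [[0.965, 0.263, -0.0], [0.263, -0.965, 0.0], [-0.0, -0.0, -1.0]]
contact_force: [-0.2, 0.7, -2.0]
width: 0.0247
gripper_force: 49.3
13.3 [(121.6, 0.0964, 38), (-58.5, 0.0955, 44)]
13.35 [(123.1, 0.0953, 41), (-56.5, 0.0959, 40)]
[0.4994 0.0073 0.1804] 0.024921483079083102
```

```bash
python3 plan.py 13.325 212.45 32.3 0
```

```text
t 13.4 now [0.49922904 0.00755673] can now 214.86252288545055 [0.50092739 0.00426022] err z 0.1803287036787649
[0.0043, -0.0067]
[0.0028, -0.0033]
[0.0029, -0.0029]
[0.0031, -0.0028]
[0.0032, -0.0024]
[0.0033, -0.0023]
[0.0034, -0.002]
[0.0035, -0.0017]
[0.0036, -0.0015]
[0.0035, -0.0013]
```

```bash
python3 -m inch '[{"travel":[0.0038,-0.0058,0],"twist":0,"claw":-1},{"travel":[0.0031,-0.0040,0],"twist":0,"claw":-1},{"travel":[0.0031,-0.0031,0],"twist":0,"claw":-1},{"travel":[0.0031,-0.0028,0],"twist":0,"claw":-1},{"travel":[0.0032,-0.0024,0],"twist":0,"claw":-1},{"travel":[0.0033,-0.0023,0],"twist":0,"claw":-1},{"travel":[0.0034,-0.002,0],"twist":0,"claw":-1},{"travel":[0.0035,-0.0017,0],"twist":0,"claw":-1},{"travel":[0.0036,-0.0015,0],"twist":0,"claw":-1},{"travel":[0.0035,-0.0013,0],"twist":0,"claw":-1}]'
python3 meas.py 2; python3 plan.py 14.675 253 27.5 0
```

```text
time: 14.65
position: [0.5328, -0.019, 0.1803]
orientation: [[0.965, 0.263, -0.0], [0.263, -0.965, 0.0], [0.0, -0.0, -1.0]]
contact_force: [0.9, -0.3, -2.1]
width: 0.0245
gripper_force: 49.3
14.65 [(162.3, 0.0965, 37), (-18.0, 0.0953, 48)]
14.7 [(163.4, 0.0958, 34), (-17.3, 0.0959, 42)]
[ 0.5332 -0.0192  0.1804] 0.02510913676149543
t 14.75 now [ 0.53289484 -0.01908151] can now 255.05342138732362 [ 0.53580906 -0.02020234] err z 0.18030062743512154
[0.0065, -0.002]
[0.0035, -0.0006]
[0.0036, -0.0004]
[0.0034, -0.0002]
[0.0035, 0.0]
[0.0034, 0.0002]
[0.0033, 0.0003]
[0.0033, 0.0006]
[0.0031, 0.0007]
[0.0031, 0.0008]
```

```bash
python3 -m inch '[{"travel":[0.0055,-0.0017,0],"twist":0,"claw":-1},{"travel":[0.0042,-0.0008,0],"twist":0,"claw":-1},{"travel":[0.0036,-0.0004,0],"twist":0,"claw":-1},{"travel":[0.0034,-0.0002,0],"twist":0,"claw":-1},{"travel":[0.0035,0,0],"twist":0,"claw":-1},{"travel":[0.0034,0.0002,0],"twist":0,"claw":-1},{"travel":[0.0033,0.0003,0],"twist":0,"claw":-1},{"travel":[0.0033,0.0006,0],"twist":0,"claw":-1},{"travel":[0.0031,0.0007,0],"twist":0,"claw":-1},{"travel":[0.0031,0.0008,0],"twist":0,"claw":-1}]'; python3 meas.py 2
python3 -c "
import cv2,glob
f=sorted(glob.glob('pics/m1*.png'));print(f)
cv2.imwrite('pics/crop.png',cv2.hconcat([cv2.resize(cv2.imread(x)[90:250,220:340],None,fx=3,fy=3) for x in (f[1],f[-1])]))"
```

```text
time: 16.0
position: [0.5691, -0.0194, 0.1803]
orientation: [[0.965, 0.263, -0.0], [0.263, -0.965, 0.0], [-0.0, -0.0, -1.0]]
contact_force: [-0.4, 0.1, -2.6]
width: 0.0252
gripper_force: 49.3
16.0 [(16.7, 0.0964, 42)]
16.05 [(17.1, 0.0954, 41)]
[ 0.5695 -0.0193  0.1804] 0.024583660534754425
['pics/m10.65.png', 'pics/m12.00.png', 'pics/m13.35.png', 'pics/m14.70.png', 'pics/m16.05.png']
```

View pics/crop.png

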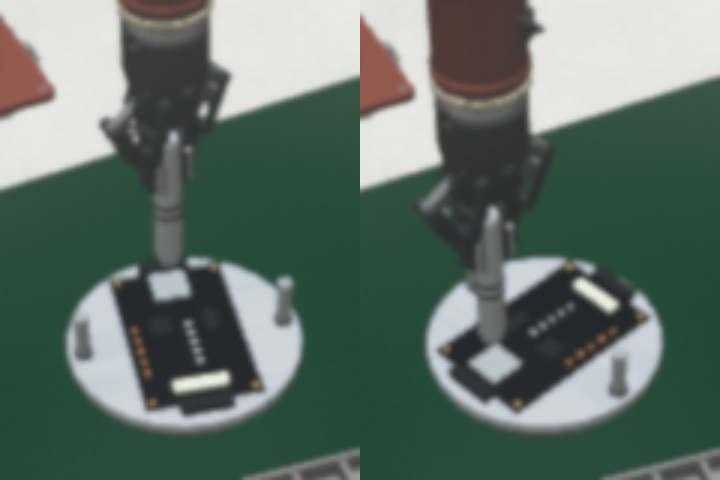

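In both crops the lens sits about 23 px (about 30 mm) above the can's centre: can at (170,285) on the left and (493,363) on the right. The tracking held for about 7 s, so I'm lifting clear.

```bash
python3 -m inch '[{"travel":[0.003,0.001,0.01],"twist":0,"claw":-1},{"travel":[0.002,0.001,0.015],"twist":0,"claw":-1},{"travel":[0,0,0.018],"twist":0,"claw":-1},{"travel":[0,0,0.018],"twist":0,"claw":-1},{"travel":[0,0,0.018],"twist":0,"claw":-1},{"travel":[0,0,0.013],"twist":0,"claw":-1},{"travel":[0,0,0.008],"twist":0,"claw":-1},{"travel":[0,0,0],"twist":0,"claw":-1},{"travel":[0,0,0],"twist":0,"claw":-1},{"travel":[0,0,0],"twist":0,"claw":-1}]'
python3 -c "
from station import bot
s=bot.read_state();print(s['position'],s['gripper_force'])
print(bot.finish_job())"
```

```text
time: 17.35
position: [0.5736, -0.0174, 0.2794]
orientation: [[0.965, 0.263, -0.001], [0.263, -0.965, 0.0], [-0.001, -0.001, -1.0]]
contact_force: [0.6, -0.1, -2.0]
width: 0.0247
gripper_force: 49.3
[ 0.57357795 -0.01737616  0.27940677] 49.29246559739113
the job is handed in; nothing more can be done
None
```

The job is handed in, with no verdict returned: I measured the holder coasting at about 0.94 rad/s soon after release, the lens followed the can about 3 cm above it for roughly 7 s, and the lamp ended held upright with its lens about 185 mm above the bench.

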